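Refit the closing spring of a tilt-out drawer

TASK

The tilt-out drawer at the base of the corner shelf has lost its closing spring. Push the drawer fully shut, thread the loose coil spring over the end of the leaning steel rod beside the drawer, twisting it a little if the coils snag, until it sits down on the drawer's slotted lug, then slip the black knob fully onto the end of the rod above it, ready for its set-screw. Leave the drawer shut and the bottles, ramekin and teaspoon as they stand and lie.

Things in the scene. Friction and masses are not known exactly. Their poses are not given: they have to be found in the camera images.
- drawer (a joint): tilt-out angle of the drawer (rad): 0 fully shut, at its stop; 0.5 fully open, top leaning out to the shelf's front. Stiff hinge (0.2 N m, about 3 N at the top of the front), it stays where it is left. Open, its lug stands higher on the rod, by 99 mm x tan(angle), so that spring and knob do not find room on the rod
- drawer_front (a point): on the outer face of the drawer's front, midway along it, 70 mm above the hinge. Translucent blue open-topped plastic drawer, front 170 mm wide, 100 mm high, 130 mm deep; a lip juts out 14 mm along the middle 70 mm of the front's top edge. Axes turn with the drawer: x into the drawer, y along the front to the left (towards the rod), z up the front
- drawer_hinge (a point): hinge line of the drawer, below the middle of its front: it runs along y (shelf's left), in the plane of the front's outer face, 24 mm above the table top; axes as for the drawer's front
- rod_tip (a point): free end of the stay rod, on its axis; z along the rod and out of its end, y to the shelf's left, x obliquely up and back. Steel rod 10 mm in diameter, fixed to the shelf, leaning 35 degrees from vertical to the shelf's front; the last 5 mm taper to 5 mm, and 10 mm from the end is a groove 3 mm wide, 1 mm deep. It stands 47 mm left of the drawer's side, its end 140 mm above the table top, nothing over it
- rod_seat (a point): where the spring's lower end comes to rest, on the rod's axis, 69 mm from its end: upper face of the drawer's slotted steel lug when the drawer is shut; axes as for the rod's end. The lug is a plate 4 mm thick, square to the rod, 36 mm wide (y), reaching 13 mm to the front (-x) and 30 mm to the back (+x) of the rod
- spring_center (a point): centre (half-way up) of the coil spring: steel, 46 mm long, 17.8 mm outside and 13 mm inside diameter, 2.4 mm wire, open coils with flat closed ends, about 20 g, as stiff as a solid piece in the hand; starts upright on the table top; z along its axis, either end may go first
- knob_center (a point): centre (half-way up) of the black end knob: ribbed, 28 mm in diameter, 32 mm tall, about 25 g, blind bore 11.4 mm wide and 20 mm deep in its underside; starts upright on the table top, bore down; z up from the bore. Fully on, the rod's end meets the bore's bottom, this point is 4 mm below the rod's end and 3 mm of play is left over the spring. It slips on freely; the set-screw is tightened later
- bottle_a_center (a point): screw-top amber glass bottle with white cap and paper label, bystander: 40 mm in diameter, 82 mm tall, upright on the table top; this point is its centre, 41 mm up; z along its axis
- bottle_b_center (a point): screw-top amber glass bottle with white cap and paper label, bystander: 40 mm in diameter, 82 mm tall, upright on the table top; this point is its centre, 41 mm up; z along its axis
- ramekin_center (a point): white ceramic ramekin, bystander: 76 mm in diameter, 40 mm tall, on the table top; this point is its centre, 20 mm up; z along its axis
- teaspoon_mid (a point): steel teaspoon lying on the table top, bystander: 140 mm long, 28 mm wide at the bowl, 8 mm high; this point is half-way along it; x along the handle towards the bowl
- shelf: dark walnut corner shelf, fixed; origin under the centre of its base board (200 mm in x, 300 in y, 18 thick); x to its back, y to its left seen from the robot. Drawer front, shut: x -80, y -120 to 50 mm. Rod's end: x -40, y 97 mm. A quarter-round board, radius 185 mm about its back right corner (100, -150), 190 to 206 mm high, carries a beige monitor, top at 314 mm
Not all that is in view belongs to the job. Leave any orange or yellow look-alike of the part that bears knob_center alone.

How it is judged:
At the end, for the whole second after the job is handed in: Drawer shut (under 0.05 rad) and still; spring on the rod, centred within 5 mm, 15 to 30 mm above the seat, within 0.17 rad of the rod's axis; knob on the rod's end, centred within 4 mm, its centre from 12 mm below to 3 mm above the end, within 0.25 rad; bystanders within 30 mm (value of joint drawer below 0.05 rad and x of spring_center in the frame of rod_seat between -0.005 and 0.005 m and y of spring_center in the frame of rod_seat between -0.005 and 0.005 m and z of spring_center in the frame of rod_seat between 0.015 and 0.03 m and angle between the z axis of spring_center and the z axis of rod_seat, either way round below 0.17 rad and x of knob_center in the frame of rod_tip between -0.004 and 0.004 m and y of knob_center in the frame of rod_tip between -0.004 and 0.004 m and z of knob_center in the frame of rod_tip between -0.012 and 0.003 m and angle between the z axis of knob_center and the z axis of rod_tip, either way round below 0.25 rad and velocity of joint drawer below 0.05 rad/s); the robot touches nothing.
It fails at once if the ramekin pushed or lifted over 30 mm from its place (distance of ramekin_center from where it was at the start of the episode above 0.03 m).
It fails at once if the teaspoon pushed or lifted over 30 mm from its place (distance of teaspoon_mid from where it was at the start of the episode above 0.03 m).
It fails at once if a bottle pushed or lifted over 30 mm from its place (distance of any of bottle_a_center, bottle_b_center from where it was at the start of the episode above 0.03 m).
It fails at once if a bottle or the ramekin tipped over (angle between any of bottle_a_center, bottle_b_center, ramekin_center's own z axis and vertical above 0.5 rad).
It also fails if it takes over 67 s, if anything falls off the work surface, if the arm or the gripper's body presses on something with over 40 N, if the wrist force passes 120 N, or if a joint passes its speed limit or range.

ROBOT

A 6-joint arm with a two-finger parallel gripper is mounted at the origin on the work surface. World frame = base frame: x ahead of the robot, y to its left, z up, the work surface at z = 0. Lengths are in m, angles in rad, forces in N, time in s.
With the tool pointing down it reaches from about 0.3 to 0.875 m from the base axis. Payload 6.4 kg.
Tool frame: the origin (TCP) lies on the mounting face of the last link; the fingertips stand 173 mm ahead of it and the grasp point (between the pads) lies 155 mm ahead of it (tcp_to_tips is the distance from the TCP to the fingertips, in m); z points along the fingers, y is the line along which they close (so a half turn about z gives the same grasp; the last joint's range is limited). The gripper opens to 85 mm and grips with 20 to 120 N. Pads are 22 mm wide; open, the fingers measure 114 mm over their backs; the gripper's body (76 mm by 85 mm) begins 54 mm behind the grasp point. The pads swing forward as they close: fully open they stand 13 mm farther back than shut.
Start: joints at [0.923, 0.181, 1.607, -0, 1.354, -0.206], TCP at [0.246, 0.52, 0.405] pointing down, gripper open.
Joint ranges: [-2.99, 2.99], [-0.89, 2.07], [0.3, 2.58], [-1.14, 4.28], [0, 2.63], [-3.12, 3.12]. Speed limits (rad/s): [2.57, 2.57, 3.01, 3.14, 3.14, 3.14].

INTERFACE

Orientations are given as a unit quaternion [x, y, z, w].
In Python, from cell import read_state, snapshot, camera_info, finish_job, tcp_to_tips gives the robot as it stands.
- The arm moves only by the tool carry_out, never from a script. Its argument "plan" is a list of rows, each an object of numbers: "jaw": the closure, from -1 (fully open) to 1 (shut), so that 0 is half open; "tx", "ty", "tz": the shift along the tool's x, y, z in m; "rx", "ry", "rz": the turn, a rotation vector about the tool's x, y, z in rad. A call has 1 to 8 rows; each row is the pose to reach, as a shift and turn from the pose commanded when the call began, along the tool's axes at that moment; what a row does not reach only later rows make up. A row lasts 1/8 s, in which the tool goes at most 62.5 mm and 10.7 degrees, less where a joint would pass 70% of its speed; a pose out of reach is approached as far as the arm can. A call with a gripper value outside its range is refused whole. The fingers move at their own pace and stop on an object; "force" is the grip in N (left out, the last holds). Time passes only in rows, so rows that repeat a pose let the fingers close. It gives the time, the measured TCP pose, the force, the opening and the grip force at its end, in the units of the state.
- read_state(): the state, without advancing time (a new reading comes with each control period).
- snapshot(name): name is "scene" or "top" or "wrist"; returns (picture, depth): 384x512x3 uint8, red, green, blue; 384x512 float32, m along the optical axis (not along the pixel's ray), 0 where there is no reading.
- camera_info(name): a dict with "fx", "fy", "cx", "cy" (pixels), "dist" ([k1, k2, p1, p2, k3] as OpenCV has them; the pictures are not rectified), "rvec" (rotation vector, rad) and "tvec" (3), from world to camera coordinates, as OpenCV has them. Camera axes: x right, y down, z forward; pixel columns grow to the right and rows downward; lengths in m; the calibration is good to about 2 mm. A picture is of the moment at which its call begins: read the wrist's pose just before it. camera_info takes no time and is no camera call; for the wrist camera it gives the pose at the moment of the call.
- finish_job(): hands the job in; it is judged then, once.
The state is a dict: "time": time; "joints": joint angles; "qd": joint speeds; "tau": joint torques, N m; "position": TCP position; "tool_rot": TCP orientation; "contact_force": force on the tool from outside, world axes, zero at the start; "torque": the same for the moment, N m; "finger_gap": opening from 0.0 (shut) to 1.0 (fully open); "finger_force": force on a finger pad.
Only numpy, scipy, OpenCV 4.12 (cv2) and the standard library are available. Lean on these libraries where they do the work, as an engineer would, in place of code of your own. Each camera call takes 0.05 s, during which the arm holds its last target. There are 200 camera calls.

## Working session

There is one attempt and no reset: what is moved stays moved. The work goes in short steps, Python scripts to look and compute and a tool call to move; the robot and the scene stay as the last step left them, time stands still between calls to the robot, and variables do not carry over. Pictures are saved under pics/ and viewed, at most 10 in all, crops included, and the job is handed in when it is done.

Besides the shell and the picture viewer there is one more tool, called after "Request:" as name(argument=value, ...), one argument or row to a line, values as JSON. carry_out: Moves the arm, as the interface text tells. Its arguments: {"type":"object","properties":{"plan":{"type":"array"},"force":{"type":"number"}},"required":["plan"]}

```bash
mkdir -p pics; ls; cat > h.py <<'E'
import numpy as np, cv2
from scipy.spatial.transform import Rotation as R
from cell import read_state, snapshot, camera_info, finish_job, tcp_to_tips
def cam(n):
    c=camera_info(n); K=np.array([[c['fx'],0,c['cx']],[0,c['fy'],c['cy']],[0,0,1]]); Rm=cv2.Rodrigues(np.array(c['rvec'],float))[0]
    return K,np.array(c['dist'],float),Rm,np.array(c['tvec'],float)
def cloud(c,d):  # world point per pixel
    K,D,Rm,t=c; h,w=d.shape
    uv=np.stack(np.meshgrid(np.arange(w),np.arange(h)),-1).reshape(-1,1,2).astype(float)
    n=cv2.undistortPoints(uv,K,D).reshape(h,w,2)
    P=np.dstack([n,np.ones((h,w))])*d[...,None]
    return (P-t)@Rm
def ray_z(c,uv,z):
    K,D,Rm,t=c; n=cv2.undistortPoints(np.array(uv,float).reshape(-1,1,2),K,D).reshape(-1,2)
    d=np.c_[n,np.ones(len(n))]@Rm; o=-Rm.T@t
    return o+d*((z-o[2])/d[:,2])[:,None]
def proj(c,P):
    K,D,Rm,t=c; return cv2.projectPoints(np.array(P,float).reshape(-1,3),Rm,t,K,D)[0].reshape(-1,2)
E
python3 - <<'E'
from h import *
s=read_state(); print(s['time'],s['position'],s['tool_rot'],s['finger_gap'],tcp_to_tips)
ims=[]
for n in ['scene','top','wrist']:
    p,d=snapshot(n); np.savez(f'{n}0.npz',p=p,d=d,c=np.array(cam(n),dtype=object)); cv2.imwrite(f'pics/{n}0.png',p[...,::-1]); K,D,Rm,t=cam(n); print(n,-Rm.T@t,Rm[2],K[0,0])
E
```

```text
pics
0.0 [0.24570237 0.51959267 0.40378281] [ 2.19122763e-01  9.75696907e-01 -7.92202699e-04 -3.63835431e-04] 0.9983375104541604 0.1734
scene [ 0.29857723 -0.48413376  0.88561084] [ 0.19547745  0.51752049 -0.83304328] 389.296636027121
top [ 0.34451884 -0.01860104  1.23536409] [ 0.14983115  0.00860119 -0.98867419] 403.0522358336401
wrist [0.18562035 0.54784636 0.37318457] [ 0.237301   -0.11355698 -0.96477616] 271.9090478802584
```

View pics/scene0.png

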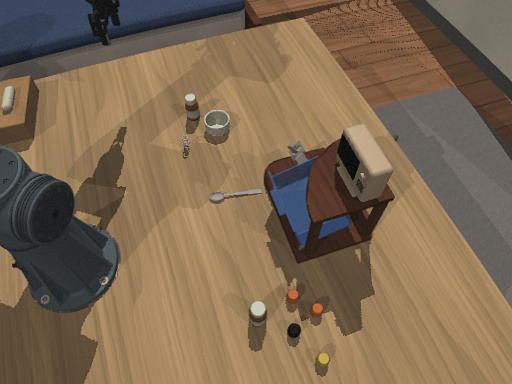

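View pics/top0.png

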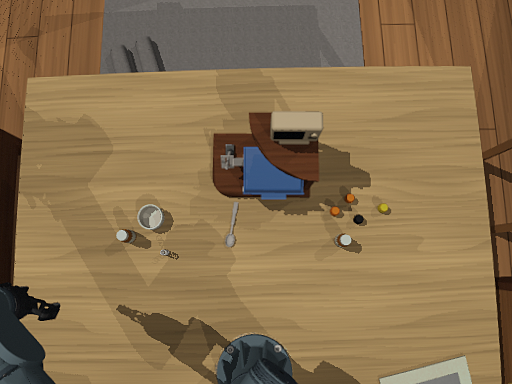

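Top view: black knob at (358,219), with orange ones at (350,198) and (335,211) and a yellow one at (383,208). Only the black one fits the description. The spring is at (168,254), the shelf at about (265,165), the rod and lug at (229,157), and the drawer is blue and tilted out. I'll measure these and confirm in an enlarged crop.

```bash
cat > m.py <<'E'
from h import *
T={}
for n in ['top','scene']:
    z=np.load(f'{n}0.npz',allow_pickle=True); T[n]=(z['p'],z['d'],tuple(np.array(a,float) for a in z['c']))
E
python3 - <<'E'
from m import *
p,d,c=T['top']; W=cloud(c,d); sp,sd,sc=T['scene']; SW=cloud(sc,sd)
def st(n,W,m): 
    q=W[m]; print(n,len(q),q.min(0).round(4),q.max(0).round(4),np.median(q,0).round(4))
for nm,(u,v),(us,vs) in [('knob',(358,219),(294,330)),('spring',(168,254),(186,147)),('botR',(345,240),(258,313)),('botL',(124,236),(192,107)),('ram',(150,217),(217,125)),('spoon',(233,225),(235,195))]:
    for tag,WW,(a,b),r in (('top',W,(u,v),22),('scene',SW,(us,vs),28)):
        win=np.zeros(WW.shape[:2],bool); win[b-r:b+r,a-r:a+r]=1
        if nm in('knob','spring'): win[:]=0; win[b-11:b+12,a-9:a+10]=1
        st(nm+' '+tag,WW,win&(WW[...,2]>(.004 if nm=='spoon' else .012))&(WW[...,2]<.1))
# black knob mask
hsv=cv2.cvtColor(p,cv2.COLOR_RGB2HSV); 
st('tab',W,(W[...,2]<.01)&(W[...,2]>-.02)&(W[...,0]>.2)&(W[...,0]<.8))
# base board
win=np.zeros(d.shape,bool); win[125:205,205:325]=1
m=(win&(W[...,2]>.010)&(W[...,2]<.026)); st('base',W,m)
# left side & front edge: contour pixels
mm=(win&(W[...,2]>.010)).astype(np.uint8); 
for v in range(132,200,6):
    x=np.nonzero(mm[v])[0]; print(v,x.min(),W[v,x.min()].round(3),x.max(),W[v,x.max()].round(3))
b=(hsv[...,0]>100)&(hsv[...,0]<125)&(hsv[...,1]>120)&win; st('blue',W,b)
big=np.hstack([cv2.resize(p[120:210,200:330],None,fx=3,fy=3,interpolation=2),cv2.resize(p[185:250,320:400],(390,270),interpolation=2)])
big2=np.hstack([cv2.resize(sp[125:225,255:355],None,fx=3,fy=3,interpolation=2),cv2.resize(sp[280:370,240:340],(300,270),interpolation=2)[:270],]) if 0 else np.hstack([cv2.resize(sp[125:225,255:355],(300,300),interpolation=2),cv2.resize(sp[275:375,245:345],(240,300),interpolation=2),cv2.resize(sp[120:170,160:210],(240,300),interpolation=2)])
cv2.imwrite('pics/crop1.png',np.vstack([big,np.hstack([big2])[:,:780]])[...,::-1])
E
```

```text
knob top 76 [ 0.4313 -0.3381  0.0124] [ 0.459  -0.3101  0.0371] [ 0.4448 -0.3216  0.0294]
knob scene 155 [ 0.4303 -0.3401  0.0124] [ 0.4572 -0.3121  0.0371] [ 0.4417 -0.3272  0.0315]
spring top 34 [0.3494 0.2544 0.0126] [0.3669 0.2711 0.048 ] [0.3583 0.2617 0.0348]
spring scene 46 [0.3483 0.2513 0.0124] [0.3658 0.2703 0.0494] [0.3572 0.258  0.0332]
botR top 234 [ 0.3631 -0.3381  0.0124] [ 0.4477 -0.248   0.0897] [ 0.3853 -0.2656  0.0572]
botR scene 357 [ 0.361  -0.29    0.0123] [ 0.3994 -0.2559  0.0862] [ 0.378  -0.2774  0.0735]
botL top 278 [0.3892 0.3168 0.0125] [0.4754 0.3916 0.0883] [0.4115 0.3634 0.0555]
botL scene 532 [0.3871 0.2667 0.0121] [0.4801 0.3912 0.0854] [0.4204 0.3568 0.0394]
ram top 284 [0.4006 0.2682 0.0121] [0.5029 0.3707 0.0675] [0.4559 0.3269 0.0361]
ram scene 602 [0.3644 0.2593 0.0121] [0.5013 0.3795 0.0844] [0.4442 0.3321 0.0341]
spoon top 246 [ 0.3715 -0.0098  0.004 ] [0.5044 0.1228 0.0135] [0.4333 0.0587 0.0054]
spoon scene 290 [ 0.3525 -0.029   0.004 ] [0.5186 0.1529 0.0117] [0.4303 0.0606 0.0052]
tab 79453 [ 0.2    -0.7503 -0.0117] [0.8    0.7544 0.01  ] [4
[... 165 characters left out ...]
298]
138 214 [0.709 0.111 0.017] 317 [ 0.633 -0.175  0.249]
144 213 [0.689 0.114 0.019] 317 [ 0.63  -0.181  0.204]
150 213 [0.67  0.114 0.019] 317 [ 0.614 -0.181  0.203]
156 213 [0.651 0.114 0.016] 317 [ 0.597 -0.179  0.205]
162 213 [0.632 0.114 0.019] 318 [ 0.581 -0.181  0.204]
168 213 [0.613 0.114 0.019] 318 [ 0.565 -0.18   0.206]
174 213 [0.594 0.114 0.019] 319 [ 0.549 -0.183  0.201]
180 205 [ 0.345 -0.019  1.235] 319 [ 0.533 -0.181  0.206]
186 215 [0.556 0.108 0.019] 310 [ 0.54  -0.176  0.07 ]
192 220 [0.538 0.094 0.012] 311 [ 0.345 -0.019  1.235]
198 247 [ 0.345 -0.019  1.235] 285 [ 0.5   -0.098  0.116]
blue 1939 [ 0.3445 -0.1517  0.0121] [0.6622 0.0221 1.2354] [ 0.5691 -0.0482  0.0449]
```

View pics/crop1.png

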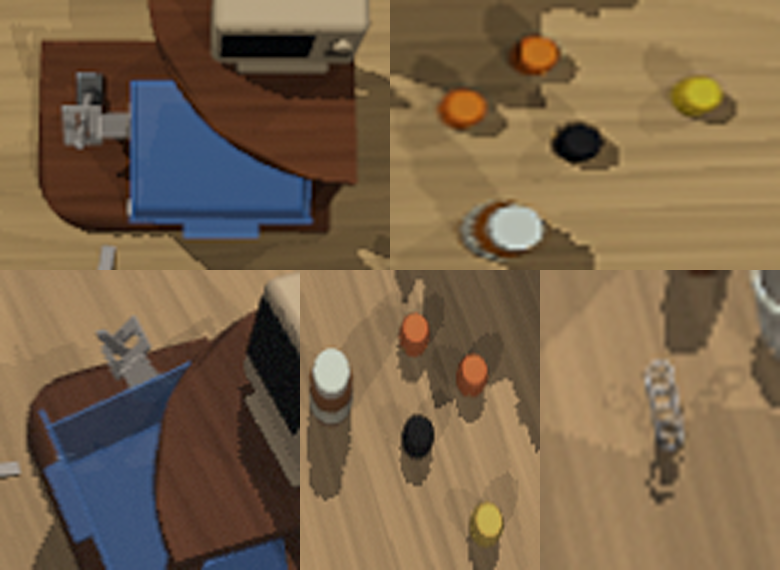

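The crop confirms it: the black knob is the one between the orange pair and the bottle, world (0.445,-0.324). The spring stands alone at (0.358,0.261), and the drawer is tilted out. Next I'll fit the shelf and rod, then work out the drawer push.

```bash
cat >> h.py <<'E'
L=0.155
def rel(gp,Rt,s=None,off=L):
    "tool-frame shift+turn bringing point off ahead of TCP to gp with rotation Rt"
    s=s or read_state(); R0=R.from_quat(s['tool_rot']); p0=np.array(s['position'])
    pt=np.array(gp)-Rt.apply([0,0,off])
    return R0.inv().apply(pt-p0).round(4),(R0.inv()*Rt).as_rotvec().round(4)
def tool(yaw,tilt=0.0):
    "z down tilted forward by tilt in azimuth 0; tool y at world yaw"
    base=R.from_matrix(np.array([[0,1,0],[1,0,0],[0,0,-1.]])) # x->+y, y->+x, z->-z
    return R.from_euler('y',-tilt)*R.from_euler('z',yaw)*base
E
python3 - <<'E'
from m import *
for n in ['top','scene']:
    p,d,c=T[n]; W=cloud(c,d)
    m=(W[...,0]>.52)&(W[...,0]<.7)&(W[...,1]>.03)&(W[...,1]<.1)&(W[...,2]>.035)&(W[...,2]<.18)
    v,u=np.nonzero(m); q=W[m]; o=np.argsort(-q[:,2])
    print(n,len(q)); 
    for i in o[::max(1,len(q)//40)]: print(u[i],v[i],q[i].round(3),p[v[i],u[i]])
# shelf back/left edges, top view base board
p,d,c=T['top']; W=cloud(c,d)
be=[];
for u in range(220,245,2):
    col=W[120:180,u,2]; v=120+np.nonzero(col>.012)[0][0]; be.append(ray_z(c,[[u,v-.5]],.018)[0])
be=np.array(be); print('back',be[[0,-1]].round(4),np.polyfit(be[:,1],be[:,0],1))
le=np.array([ray_z(c,[[np.nonzero(W[v,205:240,2]>.012)[0][0]+204.5,v]],.018)[0] for v in range(140,178,2)]); print('left',le[[0,-1]].round(4),np.polyfit(le[:,0],le[:,1],1),np.median(le[:,1]))
# monitor front/ quarter board edges; drawer front top edge
hsv=cv2.cvtColor(p,cv2.COLOR_RGB2HSV); b=(hsv[...,0]>100)&(hsv[...,0]<125)&(hsv[...,1]>120)
for u in (250,256,260,270,280,290,298):
    v=[v for v in range(150,205) if b[v,u] and W[v,u,2]<.3]; print(u,max(v),W[max(v)-1,u].round(3),W[max(v)-2,u].round(3),W[max(v)-4,u].round(3))
s=read_state()
for g in [(.44,.0,.26),(.44,.0,.105)]: print(rel(g,tool(0),s,.173))
E
```

```text
top 230
226 167 [0.588 0.065 0.142] [138 134 127]
226 166 [0.591 0.065 0.138] [129 124 117]
226 165 [0.595 0.065 0.132] [120 114 107]
221 155 [0.626 0.079 0.127] [134 130 123]
227 155 [0.625 0.063 0.127] [131 126 119]
226 164 [0.6   0.066 0.126] [129 124 116]
226 157 [0.62  0.066 0.125] [110  99  90]
221 156 [0.624 0.08  0.124] [132 132 127]
228 155 [0.626 0.06  0.123] [142 136 129]
222 157 [0.621 0.077 0.122] [109 107  99]
223 157 [0.621 0.074 0.122] [119 115 108]
227 157 [0.621 0.063 0.121] [121 118 111]
225 159 [0.616 0.069 0.119] [89 70 56]
236 158 [0.618 0.038 0.119] [115 109 103]
238 159 [0.615 0.032 0.118] [120 116 109]
230 160 [0.613 0.055 0.117] [120 114 108]
232 159 [0.616 0.049 0.116] [128 122 115]
237 159 [0.616 0.035 0.116] [121 116 109]
228 162 [0.608 0.061 0.115] [74 69 64]
230 159 [0.617 0.055 0.114] [120 114 107]
232 160 [0.614 0.049 0.113] [127 122 114]
238 161 [0.611 0.032 0.112] [116 112 104]
222 160 [0.615 0.078 0.111] [105 101  96]
221 161 [0.612 0.081 0.111] [101  87  76]
235 161 [0.612 0.041 0.11 ] [115 111 104]
231 162 [0.609 0.053 0.108] [115 110 103]
222 16
[... 2671 characters left out ...]
795
250 193 [ 0.518 -0.     0.123] [0.524 0.    0.104] [0.538 0.001 0.057]
256 193 [ 0.518 -0.017  0.124] [ 0.524 -0.017  0.103] [ 0.538 -0.017  0.052]
260 193 [ 0.518 -0.028  0.121] [ 0.525 -0.028  0.098] [ 0.537 -0.029  0.058]
270 198 [ 0.504 -0.056  0.118] [ 0.507 -0.056  0.117] [ 0.512 -0.056  0.117]
280 198 [ 0.503 -0.084  0.119] [ 0.506 -0.084  0.117] [ 0.511 -0.084  0.121]
290 193 [ 0.517 -0.113  0.115] [ 0.523 -0.114  0.093] [ 0.536 -0.118  0.052]
298 193 [ 0.516 -0.135  0.117] [ 0.523 -0.137  0.093] [ 0.535 -0.142  0.052]
(array([-0.3978, -0.3867, -0.0286]), array([-1.300e-03,  5.000e-04,  1.129e+00]))
(array([-0.3979, -0.3865,  0.1264]), array([-1.300e-03,  5.000e-04,  1.129e+00]))
```

Request:
carry_out(
  plan=[
    {"jaw":1,"tx":-0.4,"ty":-0.387,"tz":0.05,"rz":1.129},
    {"jaw":1,"tx":-0.4,"ty":-0.387,"tz":0.05,"rz":1.129},
    {"jaw":1,"tx":-0.4,"ty":-0.387,"tz":0.05,"rz":1.129},
    {"jaw":1,"tx":-0.4,"ty":-0.387,"tz":0.05,"rz":1.129},
    {"jaw":1,"tx":-0.4,"ty":-0.387,"tz":0.05,"rz":1.129},
    {"jaw":1,"tx":-0.4,"ty":-0.387,"tz":0.05,"rz":1.129},
    {"jaw":1,"tx":-0.4,"ty":-0.387,"tz":0.05,"rz":1.129},
    {"jaw":1,"tx":-0.4,"ty":-0.387,"tz":0.05,"rz":1.129},
  ],
)

```text
schema error: expected keys jaw, tx, ty, tz, rx, ry, rz
```

```bash
python3 - <<'E'
from h import *
s=read_state(); print(s['joints'],s['position'],s['contact_force'])
for g in [(.47,.0,.105),(.51,.0,.105),(.53,.0,.105)]: print(rel(g,tool(0),s,.173))
E
```

```text
[ 9.22712897e-01  1.81370701e-01  1.60773891e+00  3.83272370e-07
  1.35381248e+00 -2.06285752e-01] [0.24571469 0.51965413 0.40400983] [-0.48865652  0.68172625 -0.18058123]
(array([-0.425 , -0.3737,  0.1264]), array([-1.300e-03,  5.000e-04,  1.129e+00]))
(array([-0.4611, -0.3566,  0.1263]), array([-1.300e-03,  5.000e-04,  1.129e+00]))
(array([-0.4792, -0.348 ,  0.1263]), array([-1.300e-03,  5.000e-04,  1.129e+00]))
```

All seven keys are needed.

Request:
carry_out(
  plan=[
    {"jaw":1,"tx":-0.4,"ty":-0.387,"tz":0.05,"rx":0,"ry":0,"rz":1.129},
    {"jaw":1,"tx":-0.4,"ty":-0.387,"tz":0.05,"rx":0,"ry":0,"rz":1.129},
    {"jaw":1,"tx":-0.4,"ty":-0.387,"tz":0.05,"rx":0,"ry":0,"rz":1.129},
    {"jaw":1,"tx":-0.4,"ty":-0.387,"tz":0.05,"rx":0,"ry":0,"rz":1.129},
    {"jaw":1,"tx":-0.4,"ty":-0.387,"tz":0.05,"rx":0,"ry":0,"rz":1.129},
    {"jaw":1,"tx":-0.4,"ty":-0.387,"tz":0.05,"rx":0,"ry":0,"rz":1.129},
    {"jaw":1,"tx":-0.4,"ty":-0.387,"tz":0.05,"rx":0,"ry":0,"rz":1.129},
    {"jaw":1,"tx":-0.4,"ty":-0.387,"tz":0.05,"rx":0,"ry":0,"rz":1.129},
  ],
)

```text
time: 1.15
position: [0.4215, 0.0518, 0.36]
tool_rot: [0.707, 0.707, 0.0, 0.0]
contact_force: [0.7, 0.6, -0.1]
finger_gap: 0.0
finger_force: 0.0
```

```bash
python3 - <<'E'
from h import *
s=read_state(); print(s['time'],s['joints'],s['position'],s['contact_force'])
for g in [(.47,.0,.105),(.51,.0,.105),(.53,.0,.105)]: print(rel(g,tool(0),s,.173))
E
```

```text
1.15 [-1.58914884e-01 -1.22807014e-01  2.01321886e+00  2.19089471e-04
  1.25032514e+00 -1.58787182e-01] [0.42153019 0.05177684 0.35997316] [ 0.69358886  0.59465108 -0.06228181]
(array([-0.0518,  0.0484,  0.082 ]), array([ 0.0009, -0.0001, -0.0002]))
(array([-0.0518,  0.0884,  0.082 ]), array([ 0.0009, -0.0001, -0.0002]))
(array([-0.0518,  0.1084,  0.0821]), array([ 0.0009, -0.0001, -0.0002]))
```

Request:
carry_out(
  plan=[
    {"jaw":1,"tx":-0.052,"ty":0.04,"tz":0.05,"rx":0,"ry":0,"rz":0},
    {"jaw":1,"tx":-0.052,"ty":0.048,"tz":0.082,"rx":0,"ry":0,"rz":0},
    {"jaw":1,"tx":-0.052,"ty":0.08,"tz":0.082,"rx":0,"ry":0,"rz":0},
    {"jaw":1,"tx":-0.052,"ty":0.09,"tz":0.082,"rx":0,"ry":0,"rz":0},
    {"jaw":1,"tx":-0.052,"ty":0.096,"tz":0.082,"rx":0,"ry":0,"rz":0},
    {"jaw":1,"tx":-0.052,"ty":0.1,"tz":0.082,"rx":0,"ry":0,"rz":0},
    {"jaw":1,"tx":-0.052,"ty":0.104,"tz":0.082,"rx":0,"ry":0,"rz":0},
    {"jaw":1,"tx":-0.052,"ty":0.104,"tz":0.082,"rx":0,"ry":0,"rz":0},
  ],
)

```text
time: 2.15
position: [0.5254, 0.0019, 0.2784]
tool_rot: [0.707, 0.707, 0.0, 0.0]
contact_force: [0.2, -0.2, 0.2]
finger_gap: 0.001
finger_force: 0.0
```

Request:
carry_out(
  plan=[
    {"jaw":1,"tx":0,"ty":0.004,"tz":0,"rx":0,"ry":0,"rz":0},
    {"jaw":1,"tx":0,"ty":0.008,"tz":0,"rx":0,"ry":0,"rz":0},
  ],
)

```text
time: 2.4
position: [0.5305, 0.0021, 0.2772]
tool_rot: [0.707, 0.707, -0.004, -0.005]
contact_force: [-27.5, -1.3, 19.5]
finger_gap: 0.002
finger_force: 14.0
```

```bash
python3 - <<'E'
from h import *
p,d=snapshot('scene'); cv2.imwrite('pics/s1.png',cv2.resize(p[100:250,200:400],None,fx=3.5,fy=3.5,interpolation=2)[...,::-1])
s=read_state(); print(s['position'],s['contact_force'])
E
```

```text
[0.53050515 0.00212325 0.27712505] [-19.8577522   -0.81347329  14.59671557]
```

View pics/s1.png

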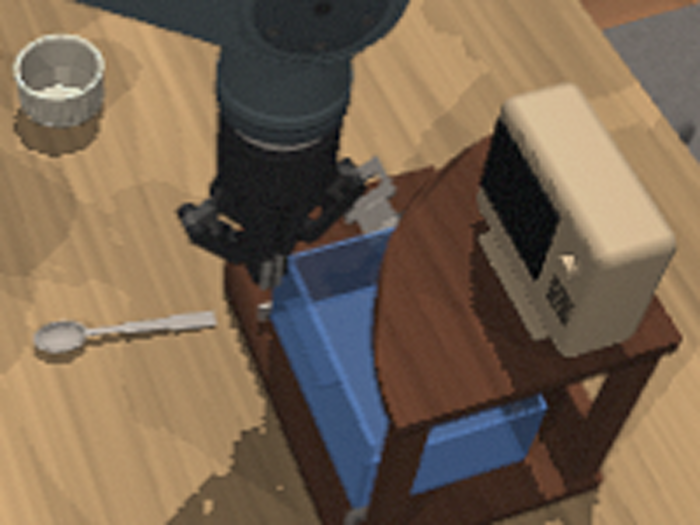

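Contact at the stop with about 28 N, and the drawer top looks in line with the shelf front. I'll back off and look from the wrist.

Request:
carry_out(
  plan=[
    {"jaw":1,"tx":0,"ty":-0.05,"tz":0,"rx":0,"ry":0,"rz":0},
    {"jaw":-0.2,"tx":0.0,"ty":-0.05,"tz":-0.05,"rx":0,"ry":0,"rz":0},
    {"jaw":-0.2,"tx":0.0,"ty":-0.02,"tz":-0.1,"rx":0,"ry":0,"rz":0},
    {"jaw":-0.2,"tx":0.02,"ty":0.0,"tz":-0.12,"rx":0,"ry":0,"rz":0},
    {"jaw":-0.2,"tx":0.02,"ty":0.0,"tz":-0.12,"rx":0,"ry":0,"rz":0},
  ],
)

```text
time: 3.08
position: [0.5347, 0.0224, 0.4003]
tool_rot: [0.707, 0.708, 0.002, 0.002]
contact_force: [-0.6, -0.3, 0.5]
finger_gap: 0.594
finger_force: 0.0
```

```bash
python3 - <<'E'
from h import *
for n in ['top','scene','wrist']:
    c=cam(n); p,d=snapshot(n); np.savez(f'{n}1.npz',p=p,d=d,c=np.array(c,dtype=object))
    W=cloud(c,d)
    m=(W[...,0]>.55)&(W[...,0]<.66)&(W[...,1]>.03)&(W[...,1]<.1)&(W[...,2]>.035)&(W[...,2]<.18)
    v,u=np.nonzero(m); q=W[m]; o=np.argsort(-q[:,2]); print(n,len(q),u.min(),u.max(),v.min(),v.max()); 
    for i in o[:40:5]: print(u[i],v[i],q[i].round(4))
    hsv=cv2.cvtColor(p,cv2.COLOR_RGB2HSV); b=(hsv[...,0]>100)&(hsv[...,0]<125)&(hsv[...,1]>120)&(W[...,2]>.116)&(W[...,2]<.13)&(W[...,0]>.45)&(W[...,0]<.7)
    for y in (-.13,-.1,-.05,-.02,0.005):
        q=W[b&(abs(W[...,1]-y)<.006)]
        if len(q): print('drawer y',y,q[q[:,0].argmin()].round(4))
    if n=='wrist': cv2.imwrite('pics/w1.png',p[...,::-1])
E
```

```text
Traceback (most recent call last):
ValueError: zero-size array to reduction operation minimum which has no identity
```

```bash
python3 - <<'E'
from h import *
for n in ['scene','wrist']:
    c=cam(n); p,d=snapshot(n); np.savez(f'{n}1.npz',p=p,d=d,c=np.array(c,dtype=object))
    W=cloud(c,d)
    m=(W[...,0]>.55)&(W[...,0]<.66)&(W[...,1]>.03)&(W[...,1]<.1)&(W[...,2]>.035)&(W[...,2]<.18)
    v,u=np.nonzero(m); q=W[m]; o=np.argsort(-q[:,2]); print(n,len(q)); 
    for i in o[:40:5]: print(u[i],v[i],q[i].round(4))
    hsv=cv2.cvtColor(p,cv2.COLOR_RGB2HSV); b=(hsv[...,0]>100)&(hsv[...,0]<125)&(hsv[...,1]>120)&(W[...,2]>.116)&(W[...,2]<.13)&(W[...,0]>.45)&(W[...,0]<.7)
    for y in (-.13,-.1,-.05,-.02,0.005):
        q=W[b&(abs(W[...,1]-y)<.006)]
        if len(q): print('drawer y',y,q[q[:,0].argmin()].round(4))
    if n=='wrist': cv2.imwrite('pics/w1.png',p[...,::-1])
E
```

```text
scene 271
287 145 [0.5818 0.0656 0.1418]
288 147 [0.5828 0.0611 0.1389]
287 147 [0.5815 0.0639 0.1362]
291 147 [0.5927 0.064  0.1313]
292 148 [0.5954 0.0631 0.1272]
291 150 [0.5921 0.061  0.1232]
293 151 [0.5968 0.0586 0.1199]
295 151 [0.604  0.0613 0.1137]
drawer y -0.13 [ 0.5354 -0.1305  0.1192]
drawer y -0.1 [ 0.5253 -0.0962  0.1231]
drawer y -0.05 [ 0.5265 -0.0455  0.1238]
drawer y -0.02 [ 0.5406 -0.0238  0.1238]
drawer y 0.005 [0.5411 0.0023 0.1217]
wrist 1980
322 150 [0.585  0.0621 0.1408]
323 148 [0.586  0.0637 0.1398]
323 149 [0.5861 0.0628 0.1395]
322 151 [0.5854 0.0611 0.1393]
321 146 [0.5844 0.0652 0.139 ]
320 151 [0.5838 0.0611 0.1389]
326 147 [0.5887 0.0644 0.1387]
321 145 [0.5845 0.066  0.1385]
drawer y -0.1 [ 0.525  -0.099   0.1238]
drawer y -0.05 [ 0.5263 -0.0554  0.1241]
drawer y -0.02 [ 0.541  -0.0253  0.1209]
drawer y 0.005 [0.5418 0.0011 0.1192]
```

View pics/w1.png

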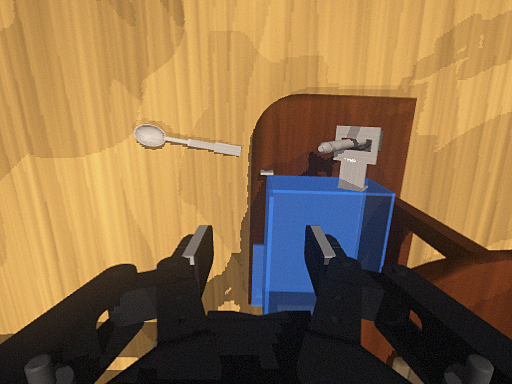

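The drawer is shut: front top at x 0.541 and lip at 0.526, which agrees with the shelf's fit (yaw about -0.03). The rod's end shows at (321,148) in the wrist view, and the lug now sits low on the rod. Next I'll fit the rod axis and work out the spring pick.

```bash
cat > fit.py <<'E'
from h import *
from scipy.optimize import least_squares
YAW=-.028
def rodz(yaw=YAW): return R.from_euler('z',yaw).apply([-np.sin(np.radians(35)),0,np.cos(np.radians(35))])
E
python3 - <<'E'
from fit import *
z=rodz(); ex=R.from_euler('z',YAW).apply([np.cos(np.radians(35)),0,np.sin(np.radians(35))]); ey=np.cross(z,ex)
for f in ['wrist1','scene1','scene0','top0']:
    q=np.load(f+'.npz',allow_pickle=True); c=tuple(np.array(a,float) for a in q['c']); W=cloud(c,q['d'])
    t0=np.array([.583,.064,.14]); r=W-t0; a=r@z; X=r@ex; Y=r@ey
    m=(abs(X)<.012)&(abs(Y)<.012)&(a<-.008)&(a>-.035); P=np.c_[X[m],Y[m],a[m]]
    g=least_squares(lambda k: np.hypot(P[:,0]-k[0]-k[2]*(P[:,2]+.02),P[:,1]-k[1]-k[3]*(P[:,2]+.02))-.005,[0,0,0,0],loss='soft_l1',f_scale=.001)
    mt=(abs(X)<.008)&(abs(Y)<.008)&(a<.02)&(a>-.03)
    k=g.x; off=k[:2]+k[2:]*.02; print(f,m.sum(),g.x.round(4),'tip a max',np.sort(a[mt])[-6:].round(4),'rms',np.sqrt(np.mean(g.fun**2)).round(5),'tip',(t0+ex*off[0]+ey*off[1]).round(4))
s=read_state()
print(s['joints'])
for zz in (.09,.038): print(rel((.3577,.2615,zz),tool(-.8),s))
E
```

```text
wrist1 121 [ 0.0001 -0.0008 -0.0095  0.0002] tip a max [-0.0013 -0.0012 -0.0011 -0.0009 -0.0007 -0.0006] rms 0.00029 tip [0.5829 0.0632 0.1399]
scene1 25 [-0.0005  0.0018 -0.0423 -0.0005] tip a max [-0.001  -0.0009 -0.0007 -0.0006 -0.0003  0.0022] rms 0.00094 tip [0.5819 0.0658 0.1392]
scene0 25 [ 0.0001  0.0021 -0.0527  0.0043] tip a max [-0.0023 -0.0006 -0.0006  0.0006  0.0011  0.0021] rms 0.00214 tip [0.5823 0.0662 0.1394]
top0 13 [ 0.001   0.0002 -0.0487 -0.0201] tip a max [-0.0051 -0.0051 -0.0045 -0.0031 -0.0028 -0.0012] rms 0.00043 tip [0.5831 0.0638 0.14  ]
[-1.82041322e-01  9.53639816e-02  1.71994128e+00 -2.79680237e-04
  1.32880709e+00 -1.82198962e-01]
(array([ 0.2398, -0.1744,  0.1521]), array([-2.500e-03,  8.000e-04,  8.002e-01]))
(array([ 0.2398, -0.1743,  0.2041]), array([-2.500e-03,  8.000e-04,  8.002e-01]))
```

Request:
carry_out(
  plan=[
    {"jaw":0,"tx":0.24,"ty":-0.174,"tz":0.05,"rx":0,"ry":0,"rz":0.8},
    {"jaw":0,"tx":0.24,"ty":-0.174,"tz":0.05,"rx":0,"ry":0,"rz":0.8},
    {"jaw":0,"tx":0.24,"ty":-0.174,"tz":0.05,"rx":0,"ry":0,"rz":0.8},
    {"jaw":0,"tx":0.24,"ty":-0.174,"tz":0.08,"rx":0,"ry":0,"rz":0.8},
    {"jaw":0,"tx":0.24,"ty":-0.174,"tz":0.13,"rx":0,"ry":0,"rz":0.8},
    {"jaw":0,"tx":0.24,"ty":-0.174,"tz":0.13,"rx":0,"ry":0,"rz":0.8},
    {"jaw":0,"tx":0.24,"ty":-0.174,"tz":0.13,"rx":0,"ry":0,"rz":0.8},
  ],
)

```text
time: 4.1
position: [0.3563, 0.2615, 0.2646]
tool_rot: [0.926, 0.377, -0.004, -0.0]
contact_force: [0.1, -1.2, 0.1]
finger_gap: 0.502
finger_force: 0.0
```

```bash
python3 - <<'E'
from fit import *
s=read_state(); print(s['position'],s['joints'],s['finger_gap'])
c=cam('wrist'); p,d=snapshot('wrist'); W=cloud(c,d)
r=np.hypot(W[...,0]-.3577,W[...,1]-.2615)
P=W[(r<.02)&(W[...,2]>.006)&(W[...,2]<.06)]; print(len(P),P.min(0),P.max(0))
g=least_squares(lambda k: np.hypot(P[:,0]-k[0],P[:,1]-k[1])-.0083,[.3577,.2615],loss='soft_l1',f_scale=.001); print(g.x,np.sqrt(np.mean(g.fun**2)))
print(proj(c,[.3577,.2615,.046]),proj(c,[.3577,.2615,0]))
for gz in (.038,.12): print(rel((*g.x,gz),tool(-.8),s))
cv2.imwrite('pics/w2.png',p[...,::-1])
E
```

```text
[0.35625273 0.26150981 0.26458771] [ 3.63421933e-01  7.30197607e-02  2.04406697e+00 -7.45612190e-05
  1.03291627e+00  1.16081778e+00] 0.5015897040911175
585 [0.34851059 0.25180413 0.00604503] [0.36605218 0.26950359 0.04768481]
[0.35754069 0.26071607] 0.0009249039085955013
[[260.53542338 207.8457701 ]] [[260.33364832 190.85059771]]
(array([0.0009, 0.0017, 0.0716]), array([-0.0033,  0.0077,  0.0026]))
(array([ 0.0003,  0.0014, -0.0104]), array([-0.0033,  0.0077,  0.0026]))
```

View pics/w2.png

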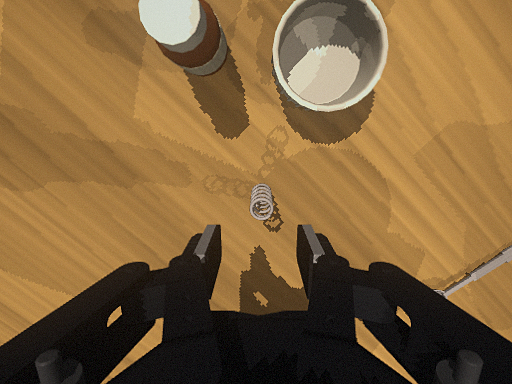

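The spring stands upright between the fingers at (260,200), at (0.3575,0.2607), clear of the bottle and ramekin. Descend and grip.

Request:
carry_out(
  plan=[
    {"jaw":0,"tx":0.0005,"ty":0.001,"tz":0.04,"rx":0,"ry":0,"rz":0},
    {"jaw":0,"tx":0.0005,"ty":0.001,"tz":0.068,"rx":0,"ry":0,"rz":0},
    {"jaw":0,"tx":0.0005,"ty":0.001,"tz":0.07,"rx":0,"ry":0,"rz":0},
    {"jaw":1,"tx":0.0005,"ty":0.001,"tz":0.07,"rx":0,"ry":0,"rz":0},
    {"jaw":1,"tx":0.0005,"ty":0.001,"tz":0.07,"rx":0,"ry":0,"rz":0},
    {"jaw":1,"tx":0.0005,"ty":0.001,"tz":0.07,"rx":0,"ry":0,"rz":0},
    {"jaw":1,"tx":0.0005,"ty":0.001,"tz":0.07,"rx":0,"ry":0,"rz":0},
  ],
  force=40,
)

```text
time: 5.03
position: [0.3612, 0.2617, 0.1991]
tool_rot: [0.927, 0.376, 0.001, 0.0]
contact_force: [0.5, -0.7, 6.1]
finger_gap: 0.181
finger_force: 39.2
```

Request:
carry_out(
  plan=[
    {"jaw":1,"tx":0,"ty":0,"tz":-0.05,"rx":0,"ry":0,"rz":0},
    {"jaw":1,"tx":0,"ty":0,"tz":-0.11,"rx":0,"ry":0,"rz":0},
    {"jaw":1,"tx":0,"ty":0,"tz":-0.17,"rx":0,"ry":0,"rz":0},
    {"jaw":1,"tx":0,"ty":0,"tz":-0.17,"rx":0,"ry":0,"rz":0},
  ],
)

```text
time: 5.52
position: [0.3617, 0.2621, 0.3732]
tool_rot: [0.927, 0.376, 0.005, 0.0]
contact_force: [0.1, 0.0, -0.3]
finger_gap: 0.18
finger_force: 39.3
```

```bash
cat > hand.py <<'E'
from fit import *
def hand(lo=.168,hi=.235,w=.02,r=.0085,n=None,save=None):
    s=read_state(); c=cam('wrist'); p,d=snapshot('wrist'); W=cloud(c,d)
    Rt=R.from_quat(s['tool_rot']); t=(Rt.inv().apply((W-np.array(s['position'])).reshape(-1,3))).reshape(W.shape)
    m=(abs(t[...,0])<w)&(abs(t[...,1])<w)&(t[...,2]>lo)&(t[...,2]<hi)&(d>0)
    P=t[m]; v,u=np.nonzero(m)
    print(s['position'],s['finger_gap'],len(P))
    if len(P)>10:
        print('px',u.min(),u.max(),v.min(),v.max(),'x',P[:,0].min().round(4),P[:,0].max().round(4),'y',P[:,1].min().round(4),P[:,1].max().round(4),'z',P[:,2].min().round(4),np.sort(P[:,2])[-5:].round(4))
        Q=P[P[:,2]>.178]; z0=Q[:,2].mean()
        g=least_squares(lambda k: np.hypot(Q[:,0]-k[0]-k[2]*(Q[:,2]-z0),Q[:,1]-k[1]-k[3]*(Q[:,2]-z0))-r,[0,0,0,0],loss='soft_l1',f_scale=.001); print('axis x,y at z',z0.round(4),g.x.round(4),'rms',np.sqrt(np.mean(g.fun**2)).round(5))
    if save: cv2.imwrite(save,p[...,::-1])
    return s
E
python3 - <<'E'
from hand import *
s=hand(save='pics/w3.png'); print(s['joints'],s['finger_force'])
rt=R.from_euler('z',YAW)*tool(-1.571,np.radians(35)); print(rt.apply([0,0,1]),-rodz())
tip=np.array([.583,.064,.14])
for k in (.10,.06): print(rel(tip+k*rodz(),rt,s))
E
```

```text
[0.36171035 0.26214332 0.37324292] 0.18046831695539217 611
px 233 284 216 261 x -0.0128 0.0111 y -0.0138 0.0142 z 0.168 [0.1984 0.1984 0.1985 0.1986 0.1987]
axis x,y at z 0.1898 [-0.0041 -0.0007 -0.0161 -0.0782] rms 0.00102
[ 3.60209267e-01 -8.71994191e-02  1.95258530e+00  1.99542011e-04
  1.26558406e+00  1.15967589e+00] 39.32513706386089
[ 0.57335161 -0.01605804 -0.81915204] [ 0.57335161 -0.01605804 -0.81915204]
(array([-0.0817,  0.1914,  0.0243]), array([-0.2438,  0.5667,  0.7735]))
(array([-0.066 ,  0.2077,  0.0573]), array([-0.2438,  0.5667,  0.7735]))
```

View pics/w3.png

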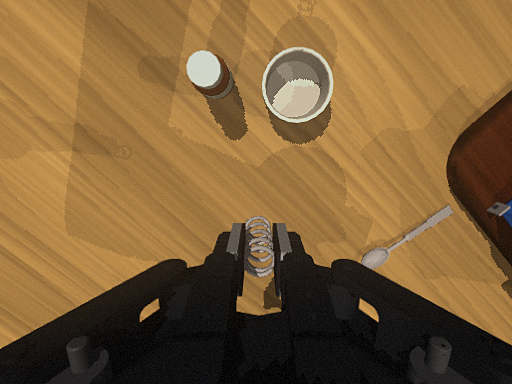

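The spring is held squarely, with its free end at about (258,224), 25 mm past the tips and about 4 mm off-axis in tool x. Move to 30 mm before the rod's end, coaxial with it.

```bash
cat >> fit.py <<'E'
RT=R.from_euler('z',YAW)*tool(-1.571,np.radians(35)); TIP=np.array([.583,.064,.14])
def rel2(k,off,s=None,Rt=RT,tip=TIP):
    s=s or read_state(); R0=R.from_quat(s['tool_rot']); pt=tip+k*rodz()-Rt.apply(off)
    return R0.inv().apply(pt-np.array(s['position'])).round(4),(R0.inv()*Rt).as_rotvec().round(4)
E
python3 -c "
from fit import *
print(rel2(.03,[-.004,-.001,.1985]))"
```

```text
(array([-0.0685,  0.2057,  0.0409]), array([-0.2439,  0.5721,  0.7736]))
```

Request:
carry_out(
  plan=[
    {"jaw":1,"tx":-0.05,"ty":0.06,"tz":-0.03,"rx":-0.244,"ry":0.572,"rz":0.774},
    {"jaw":1,"tx":-0.069,"ty":0.12,"tz":-0.02,"rx":-0.244,"ry":0.572,"rz":0.774},
    {"jaw":1,"tx":-0.069,"ty":0.15,"tz":0.0,"rx":-0.244,"ry":0.572,"rz":0.774},
    {"jaw":1,"tx":-0.069,"ty":0.18,"tz":0.01,"rx":-0.244,"ry":0.572,"rz":0.774},
    {"jaw":1,"tx":-0.069,"ty":0.195,"tz":0.02,"rx":-0.244,"ry":0.572,"rz":0.774},
    {"jaw":1,"tx":-0.0685,"ty":0.2057,"tz":0.041,"rx":-0.244,"ry":0.572,"rz":0.774},
    {"jaw":1,"tx":-0.0685,"ty":0.2057,"tz":0.041,"rx":-0.244,"ry":0.572,"rz":0.774},
    {"jaw":1,"tx":-0.0685,"ty":0.2057,"tz":0.041,"rx":-0.244,"ry":0.572,"rz":0.774},
  ],
)

```text
time: 6.58
position: [0.4542, 0.0664, 0.3264]
tool_rot: [0.955, -0.013, 0.297, 0.005]
contact_force: [0.3, 0.4, 0.6]
finger_gap: 0.179
finger_force: 39.4
```

```bash
cat > rodsee.py <<'E'
from hand import *
def rodsee(save=None,tmax=.30,zoom=None):
    "rod axis in tool frame from wrist cloud"
    s=read_state(); c=cam('wrist'); p,d=snapshot('wrist'); W=cloud(c,d)
    z=rodz(); r=W-TIP; a=r@z; rad=np.linalg.norm(r-a[...,None]*z,axis=-1)
    m=(rad<.010)&(a<-.006)&(a>-.055); Rt=R.from_quat(s['tool_rot'])
    P=Rt.inv().apply(W[m]-np.array(s['position'])); z0=P[:,2].min()-.006
    print('rod pts',len(P))
    if len(P)>15:
        g=least_squares(lambda k: np.hypot(P[:,0]-k[0]-k[2]*(P[:,2]-z0),P[:,1]-k[1]-k[3]*(P[:,2]-z0))-.005,[0,0,0,0],loss='soft_l1',f_scale=.001); print('rod tip x,y at tool z~',z0.round(4),g.x.round(4),'rms',np.sqrt(np.mean(g.fun**2)).round(5))
    if save: cv2.imwrite(save,(p if zoom is None else cv2.resize(p[zoom[0]:zoom[1],zoom[2]:zoom[3]],None,fx=3,fy=3,interpolation=2))[...,::-1])
E
python3 - <<'E'
from rodsee import *
s=hand(); rodsee('pics/w4.png',zoom=(110,300,150,380)); print(s['joints'],s['time'])
for k in (.03,.01,-.005,-.023): print(k,rel2(k,[-.004,-.001,.1985],s))
E
```

```text
[0.45418075 0.06638014 0.32638276] 0.1788575960188713 747
px 233 284 198 261 x -0.0124 0.0112 y -0.0138 0.014 z 0.168 [0.2341 0.2344 0.2345 0.2346 0.2349]
axis x,y at z 0.2006 [-0.0045 -0.0012 -0.045  -0.0459] rms 0.00147
rod pts 184
rod tip x,y at tool z~ 0.2271 [-0.0007 -0.0011  0.008  -0.001 ] rms 0.0002
[-0.13352973 -0.15423527  2.17369095  0.11637925  0.52416691  1.38168348] 6.575
0.03 (array([ 0.0026, -0.0002, -0.0019]), array([0.0017, 0.0075, 0.0015]))
0.01 (array([ 0.0028, -0.0003,  0.0181]), array([0.0017, 0.0075, 0.0015]))
-0.005 (array([ 0.0029, -0.0003,  0.0331]), array([0.0017, 0.0075, 0.0015]))
-0.023 (array([ 0.003 , -0.0003,  0.0511]), array([0.0017, 0.0075, 0.0015]))
```

View pics/w4.png

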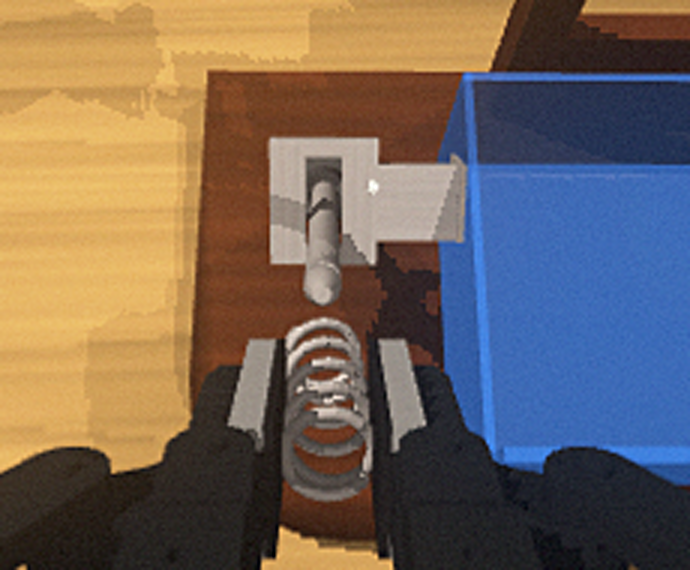

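In the enlarged crop, the rod's end (322,290) lies just ahead of the spring's open end (325,330) and in line with it. The rod sits 3.5 mm to the +x side of the spring's axis. Shift by that and start threading.

Request:
carry_out(
  plan=[
    {"jaw":1,"tx":0.0035,"ty":0,"tz":0,"rx":0,"ry":0,"rz":0},
    {"jaw":1,"tx":0.0035,"ty":0,"tz":0.015,"rx":0,"ry":0,"rz":0},
    {"jaw":1,"tx":0.0035,"ty":0,"tz":0.025,"rx":0,"ry":0,"rz":0},
    {"jaw":1,"tx":0.0035,"ty":0,"tz":0.032,"rx":0,"ry":0,"rz":0},
    {"jaw":1,"tx":0.0035,"ty":0,"tz":0.038,"rx":0,"ry":0,"rz":0},
    {"jaw":1,"tx":0.0035,"ty":0,"tz":0.044,"rx":0,"ry":0,"rz":0},
    {"jaw":1,"tx":0.0035,"ty":0,"tz":0.05,"rx":0,"ry":0,"rz":0},
  ],
)

```text
time: 7.55
position: [0.4861, 0.0651, 0.2876]
tool_rot: [0.954, -0.014, 0.298, 0.005]
contact_force: [-0.2, -0.7, -0.6]
finger_gap: 0.178
finger_force: 39.4
```

```bash
python3 - <<'E'
from rodsee import *
s=hand(); rodsee(); print(s['contact_force'],s['time'])
for k in (-.023,-.06,-.068): print(k,rel2(k,[-.004,-.001,.1985],s))
E
```

```text
[0.48611275 0.06510191 0.28761082] 0.17821871951916682 855
px 233 284 204 261 x -0.0126 0.0114 y -0.0138 0.014 z 0.168 [0.2341 0.2343 0.2344 0.2344 0.2345]
axis x,y at z 0.1967 [-0.0057 -0.0009 -0.0883 -0.0227] rms 0.00218
rod pts 476
rod tip x,y at tool z~ 0.1761 [-0.     -0.0007 -0.0834 -0.018 ] rms 0.00175
[-0.15616346 -0.66106336 -0.55141901] 7.55
-0.023 (array([-0.0013, -0.0006,  0.001 ]), array([0.0023, 0.0049, 0.0006]))
-0.06 (array([-0.0011, -0.0007,  0.038 ]), array([0.0023, 0.0049, 0.0006]))
-0.068 (array([-0.0011, -0.0007,  0.046 ]), array([0.0023, 0.0049, 0.0006]))
```

Request:
carry_out(
  plan=[
    {"jaw":1,"tx":0,"ty":0,"tz":0.01,"rx":0,"ry":0,"rz":0},
    {"jaw":1,"tx":0,"ty":0,"tz":0.02,"rx":0,"ry":0,"rz":0},
    {"jaw":1,"tx":0,"ty":0,"tz":0.028,"rx":0,"ry":0,"rz":0},
    {"jaw":1,"tx":0,"ty":0,"tz":0.034,"rx":0,"ry":0,"rz":0},
    {"jaw":1,"tx":0,"ty":0,"tz":0.039,"rx":0,"ry":0,"rz":0},
    {"jaw":1,"tx":0,"ty":0,"tz":0.043,"rx":0,"ry":0,"rz":0},
    {"jaw":1,"tx":0,"ty":0,"tz":0.043,"rx":0,"ry":0,"rz":0},
  ],
)

```text
time: 8.52
position: [0.5103, 0.0645, 0.2521]
tool_rot: [0.954, -0.013, 0.298, 0.005]
contact_force: [2.2, 3.8, -1.6]
finger_gap: 0.179
finger_force: 39.3
```

Request:
carry_out(
  plan=[
    {"jaw":1,"tx":0,"ty":0,"tz":0.002,"rx":0,"ry":0,"rz":0},
    {"jaw":0.25,"tx":0,"ty":0,"tz":0.002,"rx":0,"ry":0,"rz":0},
    {"jaw":0.25,"tx":0,"ty":0,"tz":0.002,"rx":0,"ry":0,"rz":0},
    {"jaw":0.25,"tx":0,"ty":0,"tz":0.002,"rx":0,"ry":0,"rz":0},
    {"jaw":0.25,"tx":0,"ty":0,"tz":-0.02,"rx":0,"ry":0,"rz":0},
    {"jaw":0.25,"tx":0,"ty":0,"tz":-0.07,"rx":0,"ry":0,"rz":0},
    {"jaw":0.25,"tx":0,"ty":0,"tz":-0.12,"rx":0,"ry":0,"rz":0},
    {"jaw":0.25,"tx":0,"ty":0,"tz":-0.12,"rx":0,"ry":0,"rz":0},
  ],
)

```text
time: 9.52
position: [0.442, 0.0665, 0.3554]
tool_rot: [0.953, -0.013, 0.303, 0.006]
contact_force: [0.8, -0.5, 0.4]
finger_gap: 0.371
finger_force: 0.0
```

```bash
python3 - <<'E'
from rodsee import *
s=read_state(); rodsee('pics/w5.png',zoom=(60,250,150,380)); print(s['position'],s['contact_force'],s['joints'],s['time'],s['finger_gap'])
c=cam('wrist'); p,d=snapshot('wrist'); W=cloud(c,d); z=rodz(); r=W-TIP; a=r@z; rad=np.linalg.norm(r-a[...,None]*z,axis=-1)
for lo in np.arange(-.075,0,.005):
    m=(rad<.016)&(a>lo)&(a<=lo+.005); print(lo.round(3),m.sum(),np.percentile(rad[m],[10,50,90]).round(4) if m.sum() else '')
# knob pick: closing yaw options
K=np.array([.445,-.3245]); 
for zz in (.14,.02): print(rel((*K,zz),tool(-1.571),s))
E
```

```text
rod pts 269
rod tip x,y at tool z~ 0.2574 [-0.0097 -0.0018  0.0517 -0.0078] rms 0.0021
[0.44199567 0.06652731 0.35537442] [ 0.84897423 -0.48836594  0.42140375] [-0.13760651 -0.23986821  2.17858379  0.10751304  0.59321605  1.39075878] 9.525 0.37086472372229284
-0.075 183 [0.0099 0.0131 0.0154]
-0.07 90 [0.0069 0.0111 0.0153]
-0.065 4 [0.0066 0.0073 0.0076]
-0.06 24 [0.0061 0.0073 0.0081]
-0.055 13 [0.0064 0.007  0.008 ]
-0.05 27 [0.0058 0.0075 0.0085]
-0.045 23 [0.0064 0.0072 0.0082]
-0.04 18 [0.0068 0.008  0.0089]
-0.035 32 [0.0057 0.007  0.0077]
-0.03 55 [0.0053 0.0076 0.0088]
-0.025 58 [0.0049 0.0069 0.0083]
-0.02 17 [0.0044 0.005  0.0053]
-0.015 15 [0.0042 0.0045 0.0051]
-0.01 35 [0.0039 0.0046 0.0052]
-0.005 64 [0.0013 0.0028 0.0041]
(array([-0.0239,  0.3906,  0.0586]), array([ 0.0119, -0.6148, -0.0268]))
(array([-0.0931,  0.3902,  0.1566]), array([ 0.0119, -0.6148, -0.0268]))
```

View pics/w5.png

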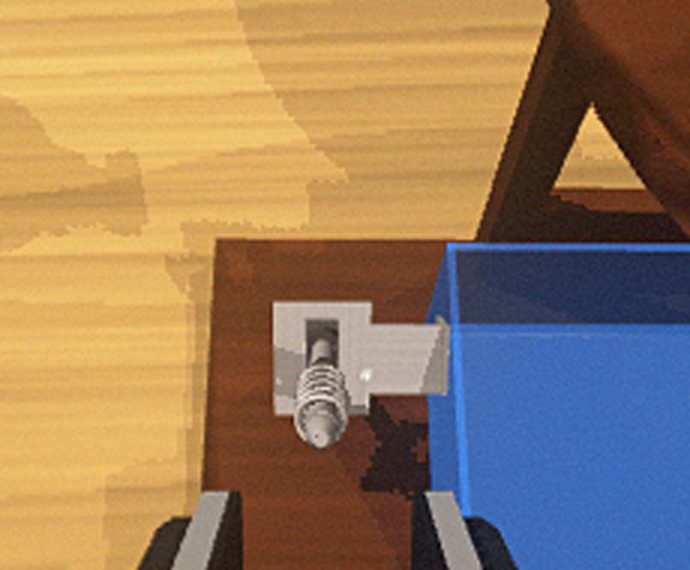

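The spring is seated: its coils cover -68 to -22 mm from the rod's end and the tip is clear at (322,435). Next, the knob: check its neighbours before choosing the closing direction.

Request:
carry_out(
  plan=[
    {"jaw":0.0,"tx":0.0,"ty":0.06,"tz":-0.03,"rx":0,"ry":0,"rz":0},
    {"jaw":0.0,"tx":0.0,"ty":0.12,"tz":-0.03,"rx":0.012,"ry":-0.615,"rz":0},
    {"jaw":0.0,"tx":-0.024,"ty":0.18,"tz":0.0,"rx":0.012,"ry":-0.615,"rz":0},
    {"jaw":0,"tx":-0.024,"ty":0.24,"tz":0.0,"rx":0.012,"ry":-0.615,"rz":0},
    {"jaw":0,"tx":-0.024,"ty":0.29,"tz":0.02,"rx":0.012,"ry":-0.615,"rz":0},
    {"jaw":0,"tx":-0.024,"ty":0.34,"tz":0.03,"rx":0.012,"ry":-0.615,"rz":0},
    {"jaw":0,"tx":-0.024,"ty":0.39,"tz":0.03,"rx":0.012,"ry":-0.615,"rz":0},
    {"jaw":0,"tx":-0.024,"ty":0.39,"tz":0.03,"rx":0.012,"ry":-0.615,"rz":0},
  ],
)

```text
time: 10.62
position: [0.4276, -0.3266, 0.3109]
tool_rot: [1.0, -0.015, -0.006, -0.006]
contact_force: [-0.7, 0.8, -0.4]
finger_gap: 0.502
finger_force: 0.0
```

```bash
python3 - <<'E'
from rodsee import *
s=read_state(); c=cam('wrist'); p,d=snapshot('wrist'); W=cloud(c,d); print(s['position'],s['joints'],s['time'],s['contact_force'])
Rt=R.from_quat(s['tool_rot']); t=Rt.inv().apply((W-np.array(s['position'])).reshape(-1,3)).reshape(W.shape)
m=((W[...,2]>.012)&(W[...,2]<.1)&(t[...,2]>.18)&(d>0)&(W[...,1]<-.2)).astype(np.uint8)
n,l,st,ce=cv2.connectedComponentsWithStats(m)
for i in range(1,n):
    if st[i,4]>60: q=W[l==i]; print(ce[i].round(),st[i,4],q.min(0).round(4),q.max(0).round(4),np.median(p[l==i],0))
r=np.hypot(W[...,0]-.445,W[...,1]+.3245); P=W[(r<.022)&(W[...,2]>.004)&(W[...,2]<.028)]
top=W[(r<.022)&(W[...,2]>.029)&(W[...,2]<.04)]; print('top c',(top.min(0)+top.max(0))/2,top.max(0)-top.min(0))
g=least_squares(lambda k: np.hypot(P[:,0]-k[0],P[:,1]-k[1])-.014,[.445,-.3245],loss='soft_l1',f_scale=.001); print(g.x,np.sqrt(np.mean(g.fun**2)))
for yaw in (-1.571,-1.0,-.5,-2.1): print(yaw,rel((*g.x,.026),tool(yaw),s))
E
```

```text
[ 0.42762162 -0.32661599  0.31093097] [-8.72676731e-01  2.09214888e-01  1.77646414e+00 -1.20223244e-03
  1.17191401e+00  7.28081423e-01] 10.625 [-0.68995306  0.79901882 -0.36371071]
[233.  97.] 808 [ 0.4953 -0.3174  0.0124] [ 0.523  -0.2897  0.0339] [227. 104.   1.]
[343. 130.] 810 [ 0.4626 -0.4161  0.0122] [ 0.491  -0.3895  0.035 ] [228.  190.5   0. ]
[186. 141.] 775 [ 0.4561 -0.2701  0.0122] [ 0.485  -0.2432  0.0338] [227. 101.   4.]
[261. 167.] 691 [ 0.4294 -0.3411  0.0121] [ 0.4586 -0.3128  0.0337] [55. 41. 26.]
[206. 226.] 948 [ 0.3708 -0.2918  0.0121] [ 0.4017 -0.2523  0.0834] [107.  85.  64.]
top c [ 0.44420639 -0.32705022  0.03139621] [0.02309052 0.02332127 0.00467869]
[ 0.44364994 -0.32655029] 0.0008929621577998378
-1.571 (array([0.0175, 0.0009, 0.1297]), array([-0.0114,  0.0113, -0.0293]))
-1.0 (array([0.0175, 0.0009, 0.1297]), array([-0.0143,  0.0078, -0.6003]))
-0.5 (array([0.0175, 0.0009, 0.1297]), array([-0.0164,  0.0041, -1.1003]))
-2.1 (array([0.0175, 0.0009, 0.1297]), array([-0.0081,  0.014 ,  0.4997]))
```

The black knob is at pixel (261,167), centre (0.444,-0.3265), height 32 mm. The orange look-alikes are at (233,97) and (186,141) and the yellow one at (343,130), all at least 55 mm clear. Closing along y is free.

Request:
carry_out(
  plan=[
    {"jaw":0,"tx":0.0175,"ty":0.001,"tz":0.05,"rx":-0.011,"ry":0.011,"rz":-0.029},
    {"jaw":0,"tx":0.0175,"ty":0.001,"tz":0.1,"rx":-0.011,"ry":0.011,"rz":-0.029},
    {"jaw":0,"tx":0.0175,"ty":0.001,"tz":0.127,"rx":-0.011,"ry":0.011,"rz":-0.029},
    {"jaw":0,"tx":0.0175,"ty":0.001,"tz":0.127,"rx":-0.011,"ry":0.011,"rz":-0.029},
    {"jaw":1,"tx":0.0175,"ty":0.001,"tz":0.127,"rx":-0.011,"ry":0.011,"rz":-0.029},
    {"jaw":1,"tx":0.0175,"ty":0.001,"tz":0.127,"rx":-0.011,"ry":0.011,"rz":-0.029},
    {"jaw":1,"tx":0.0175,"ty":0.001,"tz":0.127,"rx":-0.011,"ry":0.011,"rz":-0.029},
    {"jaw":1,"tx":0.0175,"ty":0.001,"tz":0.127,"rx":-0.011,"ry":0.011,"rz":-0.029},
  ],
  force=40,
)

```text
time: 11.68
position: [0.4446, -0.3238, 0.1872]
tool_rot: [1.0, 0.002, 0.001, 0.001]
contact_force: [-0.1, -0.6, -1.5]
finger_gap: 0.305
finger_force: 39.3
```

```bash
python3 - <<'E'
from fit import *
s=read_state(); Rt=R.from_quat(s['tool_rot']); k=Rt.inv().apply(np.array([.444,-.3265,.016])-np.array(s['position'])); print(s['time'],s['position'],'knob centre in tool',k.round(4),'tool z',Rt.apply([0,0,1]),s['finger_gap'],s['contact_force'])
E
```

```text
11.675 [ 0.44461511 -0.32377199  0.18720056] knob centre in tool [-0.0011  0.0023  0.1712] tool z [ 0.0028237  -0.00263593 -0.99999254] 0.30513765088489603 [-0.14630879 -0.60625013 -1.50542102]
```

Request:
carry_out(
  plan=[
    {"jaw":1,"tx":0,"ty":0,"tz":-0.06,"rx":0,"ry":0,"rz":0},
    {"jaw":1,"tx":0,"ty":0,"tz":-0.12,"rx":0,"ry":0,"rz":0},
    {"jaw":1,"tx":-0.015,"ty":-0.05,"tz":-0.18,"rx":0,"ry":0,"rz":0},
    {"jaw":1,"tx":-0.03,"ty":-0.11,"tz":-0.19,"rx":0,"ry":0,"rz":0},
    {"jaw":1,"tx":-0.03,"ty":-0.17,"tz":-0.19,"rx":0,"ry":0,"rz":0},
    {"jaw":1,"tx":-0.03,"ty":-0.23,"tz":-0.19,"rx":0,"ry":0,"rz":0},
    {"jaw":1,"tx":-0.03,"ty":-0.29,"tz":-0.19,"rx":0,"ry":0,"rz":0},
    {"jaw":1,"tx":-0.03,"ty":-0.35,"tz":-0.19,"rx":0,"ry":0,"rz":0},
  ],
)

```text
time: 12.68
position: [0.4123, 0.0253, 0.3764]
tool_rot: [1.0, 0.001, 0.002, 0.001]
contact_force: [2.2, -0.4, 0.3]
finger_gap: 0.303
finger_force: 39.5
```

```bash
python3 - <<'E'
from rodsee import *
s=hand(r=.014,w=.022,hi=.21); print(s['joints'],s['time'])
print(rel2(.03,[-.001,0,.1872],s))
E
```

```text
[0.41231935 0.02533981 0.37641451] 0.30268050985591727 439
px 223 294 211 237 x 0.0019 0.0141 y -0.0192 0.0196 z 0.168 [0.1843 0.1845 0.1845 0.1848 0.1849]
axis x,y at z 0.1808 [-0.001   0.0004 -0.1125  0.0937] rms 0.00033
[-2.27400907e-01 -1.74472548e-01  2.02246492e+00 -1.12141588e-03
  1.28950130e+00  1.34087206e+00] 12.675
(array([ 0.0469, -0.0421,  0.058 ]), array([-0.0075,  0.607 ,  0.0306]))
```

Request:
carry_out(
  plan=[
    {"jaw":1,"tx":0,"ty":-0.042,"tz":0.0,"rx":-0.0075,"ry":0.607,"rz":0.0306},
    {"jaw":1,"tx":0.01,"ty":-0.042,"tz":0.01,"rx":-0.0075,"ry":0.607,"rz":0.0306},
    {"jaw":1,"tx":0.025,"ty":-0.042,"tz":0.025,"rx":-0.0075,"ry":0.607,"rz":0.0306},
    {"jaw":1,"tx":0.045,"ty":-0.042,"tz":0.055,"rx":-0.0075,"ry":0.607,"rz":0.0306},
    {"jaw":1,"tx":0.047,"ty":-0.042,"tz":0.058,"rx":-0.0075,"ry":0.607,"rz":0.0306},
    {"jaw":1,"tx":0.047,"ty":-0.042,"tz":0.058,"rx":-0.0075,"ry":0.607,"rz":0.0306},
    {"jaw":1,"tx":0.047,"ty":-0.042,"tz":0.058,"rx":-0.0075,"ry":0.607,"rz":0.0306},
  ],
)

```text
time: 13.6
position: [0.46, 0.0655, 0.3191]
tool_rot: [0.954, -0.013, 0.3, 0.004]
contact_force: [0.8, -0.2, -0.4]
finger_gap: 0.301
finger_force: 39.6
```

```bash
sed -i 's/(a>-.055)/(a>-.021)/' rodsee.py; python3 - <<'E'
from rodsee import *
s=hand(r=.014,w=.022,hi=.2); rodsee(); print(s['joints'],s['time'])
for k in (.03,-.017): print(rel2(k,[-.001,0.0002,.1862],s))
E
```

```text
[0.4600497  0.06547206 0.31908209] 0.3009260861199166 430
px 223 294 211 236 x 0.0013 0.0141 y -0.0193 0.0195 z 0.1681 [0.1844 0.1847 0.1847 0.185  0.185 ]
axis x,y at z 0.181 [-0.001   0.0003 -0.1129  0.0314] rms 0.00032
rod pts 83
rod tip x,y at tool z~ 0.2172 [-0.0023 -0.0014  0.0124  0.0005] rms 0.00027
[-0.13491555 -0.12690037  2.16897312  0.12988263  0.49529779  1.36820479] 13.6
(array([-0.001 , -0.0022,  0.001 ]), array([-0.0004,  0.0004,  0.0007]))
(array([-0.001 , -0.0022,  0.048 ]), array([-0.0004,  0.0004,  0.0007]))
```

The knob's axis is within 2 mm of the rod's. Correct that and slip it on.

Request:
carry_out(
  plan=[
    {"jaw":1,"tx":-0.0012,"ty":-0.0019,"tz":0.01,"rx":0,"ry":0,"rz":0},
    {"jaw":1,"tx":-0.0012,"ty":-0.0019,"tz":0.022,"rx":0,"ry":0,"rz":0},
    {"jaw":1,"tx":-0.0012,"ty":-0.0019,"tz":0.028,"rx":0,"ry":0,"rz":0},
    {"jaw":1,"tx":-0.0012,"ty":-0.0019,"tz":0.032,"rx":0,"ry":0,"rz":0},
    {"jaw":1,"tx":-0.0012,"ty":-0.0019,"tz":0.036,"rx":0,"ry":0,"rz":0},
    {"jaw":1,"tx":-0.0012,"ty":-0.0019,"tz":0.04,"rx":0,"ry":0,"rz":0},
    {"jaw":1,"tx":-0.0012,"ty":-0.0019,"tz":0.04,"rx":0,"ry":0,"rz":0},
  ],
)

```text
time: 14.58
position: [0.4821, 0.0668, 0.2844]
tool_rot: [0.954, -0.013, 0.3, 0.004]
contact_force: [1.2, -0.8, -0.7]
finger_gap: 0.3
finger_force: 39.6
```

```bash
python3 - <<'E'
from rodsee import *
s=hand(r=.014,w=.022,hi=.19); print(rel2(-.02,[-.001,0.0002,.1865],s),R.from_quat(s['tool_rot']).inv().apply(s['contact_force']))
E
```

```text
[0.48206489 0.066828   0.28441572] 0.2999433183250944 434
px 223 294 211 236 x 0.0014 0.0143 y -0.0191 0.0197 z 0.168 [0.1845 0.1846 0.1849 0.1851 0.1857]
axis x,y at z 0.1811 [-0.0011  0.0004 -0.1187  0.0527] rms 0.00033
(array([ 0.0009, -0.0002,  0.0097]), array([-0.0005,  0.0012,  0.0004])) [0.58183582 0.72310862 1.21848172]
```

Request:
carry_out(
  plan=[
    {"jaw":1,"tx":0.0005,"ty":0,"tz":0.004,"rx":0,"ry":0,"rz":0},
    {"jaw":1,"tx":0.0005,"ty":0,"tz":0.007,"rx":0,"ry":0,"rz":0},
    {"jaw":1,"tx":0.0005,"ty":0,"tz":0.009,"rx":0,"ry":0,"rz":0},
    {"jaw":1,"tx":0.0005,"ty":0,"tz":0.0095,"rx":0,"ry":0,"rz":0},
  ],
)

```text
time: 15.12
position: [0.4877, 0.0667, 0.2768]
tool_rot: [0.954, -0.013, 0.3, 0.004]
contact_force: [0.3, -0.1, 1.0]
finger_gap: 0.304
finger_force: 39.7
```

Request:
carry_out(
  plan=[
    {"jaw":1,"tx":0,"ty":0,"tz":0.001,"rx":0,"ry":0,"rz":0},
    {"jaw":1,"tx":0,"ty":0,"tz":0.002,"rx":0,"ry":0,"rz":0},
  ],
)

```text
time: 15.38
position: [0.4888, 0.0667, 0.2753]
tool_rot: [0.954, -0.013, 0.3, 0.004]
contact_force: [-6.6, -0.1, 7.6]
finger_gap: 0.301
finger_force: 40.6
```

Bottomed with about 10 N along the rod. Release, and withdraw straight along the rod.

Request:
carry_out(
  plan=[
    {"jaw":1,"tx":0,"ty":0,"tz":-0.001,"rx":0,"ry":0,"rz":0},
    {"jaw":0,"tx":0,"ty":0,"tz":-0.001,"rx":0,"ry":0,"rz":0},
    {"jaw":0,"tx":0,"ty":0,"tz":-0.001,"rx":0,"ry":0,"rz":0},
    {"jaw":0,"tx":0,"ty":0,"tz":-0.001,"rx":0,"ry":0,"rz":0},
    {"jaw":0,"tx":0,"ty":0,"tz":-0.02,"rx":0,"ry":0,"rz":0},
    {"jaw":0,"tx":0,"ty":0,"tz":-0.07,"rx":0,"ry":0,"rz":0},
    {"jaw":0,"tx":0,"ty":0,"tz":-0.12,"rx":0,"ry":0,"rz":0},
    {"jaw":0,"tx":0,"ty":0,"tz":-0.12,"rx":0,"ry":0,"rz":0},
  ],
)

```text
time: 16.38
position: [0.4199, 0.0687, 0.3778]
tool_rot: [0.953, -0.013, 0.304, 0.004]
contact_force: [0.1, -0.2, 0.2]
finger_gap: 0.503
finger_force: 0.0
```

```bash
python3 - <<'E'
from fit import *
s=read_state(); print(s['position'],s['contact_force'],s['finger_gap'],s['time'])
c=cam('wrist'); p,d=snapshot('wrist'); W=cloud(c,d); z=rodz(); r=W-TIP; a=r@z; perp=r-a[...,None]*z; rad=np.linalg.norm(perp,axis=-1)
for lo in np.arange(-.07,.02,.005):
    m=(rad<.02)&(a>lo)&(a<=lo+.005)&(d>0); print(lo.round(3),m.sum(),np.percentile(rad[m],[10,50,90]).round(4) if m.sum() else '')
m=(rad<.02)&(a>.007)&(a<.02); q=W[m]; print('top face',(q.min(0)+q.max(0))/2,a[m].mean(), 'expected',TIP+.012*z)
hsv=cv2.cvtColor(p,cv2.COLOR_RGB2HSV); b=(hsv[...,0]>100)&(hsv[...,0]<125)&(hsv[...,1]>120)&(W[...,2]>.116)&(W[...,2]<.13)&(W[...,0]>.45)&(W[...,0]<.7)
for y in (-.09,-.05,-.02,0.005):
    q=W[b&(abs(W[...,1]-y)<.006)]
    if len(q): print('drawer y',y,q[q[:,0].argmin()].round(4))
cv2.imwrite('pics/w6.png',cv2.resize(p[60:250,150:380],None,fx=3,fy=3,interpolation=2)[...,::-1])
E
```

```text
[0.41992805 0.0687154  0.37783004] [ 0.12429387 -0.20434998  0.23712911] 0.5027847917876249 16.375
-0.07 101 [0.0074 0.014  0.0187]
-0.065 1 [0.0072 0.0072 0.0072]
-0.06 14 [0.0064 0.0073 0.0079]
-0.055 3 [0.007  0.0072 0.0076]
-0.05 0 
-0.045 0 
-0.04 0 
-0.035 0 
-0.03 0 
-0.025 0 
-0.02 7 [0.0132 0.0138 0.014 ]
-0.015 36 [0.0131 0.0137 0.0144]
-0.01 36 [0.0129 0.0136 0.0142]
-0.005 54 [0.0126 0.0132 0.0143]
0.0 82 [0.0118 0.0125 0.0134]
0.005 227 [0.0071 0.0108 0.0122]
0.01 294 [0.0033 0.0072 0.0099]
0.015 0 
top face [0.57746547 0.06421895 0.14744344] 0.010113816155573852 expected [0.57611978 0.0641927  0.14982982]
drawer y -0.09 [ 0.5251 -0.0893  0.1254]
drawer y -0.05 [ 0.5262 -0.0534  0.1248]
drawer y -0.02 [ 0.5407 -0.026   0.1191]
drawer y 0.005 [ 0.5415 -0.0006  0.124 ]
```

View pics/w6.png

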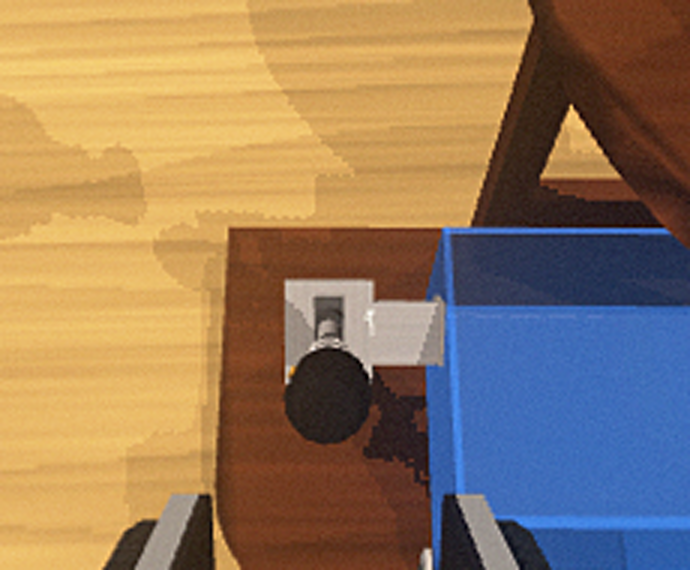

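The knob is fully on at (328,395), its body running from -20 to +12 mm of the rod's end. The spring is under it on the lug, and the drawer front is unchanged at x 0.541, so it is shut. The gripper is clear, so I'll hand in.

```bash
python3 -c "
from cell import finish_job
print(finish_job())"
```

```text
the job is handed in; nothing more can be done
None
```

The job is handed in at about 16.5 s: drawer shut, spring seated on the lug and knob fully on the rod by my last wrist measurement; I didn't re-measure the bystanders, but nothing suggested contact with them, and no verdict was returned.

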